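# Collect the filled tins and hold up the heaviest

### The arm

A 6-joint arm with a two-finger parallel gripper is mounted at the origin on a cart in front of the work surface, level with it; the furniture and walls round the work are solid. World frame = base frame: x ahead of the robot, y to its left, z up, the work surface at z = 0. Lengths are in m, angles in rad, forces in N, time in s.
With the tool pointing down it reaches from about 0.3 to 0.875 m from the base axis. Payload 6.4 kg.
Tool frame: the origin (TCP) lies on the front face of the gripper's body, between the roots of the fingers; the fingertips stand 64 mm ahead of it and the grasp point (between the pads) lies 45 mm ahead of it; z points along the fingers, y is the line along which they close (so a half turn about z gives the same grasp; the last joint's range is limited). The gripper opens to 88 mm and grips with 3 to 60 N. Pads are 18 mm wide; open, the fingers measure 123 mm over their backs; the gripper's body (75 mm by 187 mm) begins 45 mm behind the grasp point.
Start: joints at [1.029, 0.181, 1.607, -0, 1.354, -0.206], TCP at [0.189, 0.543, 0.303] pointing down, gripper open.
Joint ranges: [-2.99, 2.99], [-0.89, 2.07], [0.3, 2.58], [-1.14, 4.28], [0, 2.63], [-3.12, 3.12]. Speed limits (rad/s): [2.57, 2.57, 3.01, 3.14, 3.14, 3.14].

### API

Orientations are given as [roll, pitch, yaw] about the fixed x, y, z axes, in that order (R = Rz(yaw) Ry(pitch) Rx(roll)).
In Python, from rig import bot gives the robot as it stands. The module is installed in compiled form; this text tells all that it offers.
- The arm moves only by the tool send_rows, never from a script. Its argument "moves" is a list of rows, each a list of 4 numbers: the shift along the world's x, y, z in mm, then the turn about the world's z in rad. A call has 1 to 12 rows; each row shifts and turns the commanded pose from where the row before left it; what a row does not reach is not made up. A row lasts 1/8 s, in which the tool goes at most 62.5 mm and 10.7 degrees, less where a joint would pass 70% of its speed; a pose out of reach is approached as far as the arm can. A call with a gripper value outside its range is refused whole. "hand" is the opening, from 0 (shut) to 1 (fully open), set as the call begins (left out, the last holds). The fingers move at their own pace and stop on an object; "force" is the grip in N (left out, the last holds). Time passes only in rows, so rows that do not move let the fingers close. It gives the time, the measured TCP pose, the force, the opening and the grip force at its end, in the units of the state.
- bot.sense(): the state, without advancing time (a new reading comes with each control period).
- bot.capture(name): name is "side" or "top" or "wrist"; returns the picture (400x640x3 uint8, blue, green, red); there is no depth.
- bot.camera_info(name): a dict with "camera_matrix" (3x3 intrinsics, pixels), "T" (4x4, takes a point from camera to world coordinates). Camera axes: x right, y up, looking along -z (the intrinsics and any distortion apply to the point x, -y, -z); pixel columns grow to the right and rows downward; lengths in m; the calibration is good to about 2 mm. A picture is of the moment at which its call begins: read the wrist's pose just before it. camera_info takes no time and is no camera call; for the wrist camera it gives the pose at the moment of the call.
- bot.job_done(): hands the job in; it is judged then, once.
Trained networks look in the newest picture that a camera, given by its name, has taken for a name from the list of things; names that differ only in an ending like _2 or _b are one class to them, and where a whole thing is asked for, a point or a joint stands for the part that bears it (a point fixed in the world has none). Each returns a list of dicts, best first, with "conf" (0 to 1); they miss things now and then, are a little off and sometimes report something else, mostly with a low value. They report only what shows in the picture. A call takes as long as a camera call. They do not tell look-alikes from the thing itself.
- bot.outline_of(camera, target): "mask" (400x640 bool, what is visible of it) and "xy" ([column, row] in pixels, amid what is visible of it).
The state is a dict: "clock": time; "joint_pos": joint angles; "joint_vel": joint speeds; "effort": joint torques, N m; "ee_pos": TCP position; "ee_rot": TCP orientation; "contact_force": force on the tool from outside, world axes, zero at the start; "torque": the same for the moment, N m; "width": finger opening in m; "finger_force": force on a finger pad.
Only numpy, scipy, OpenCV 4.12 (cv2) and the standard library are available. Lean on these libraries where they do the work, as an engineer would, in place of code of your own. Each camera call takes 0.05 s, during which the arm holds its last target. There are 200 camera calls.

### The job

Collect the three closed tins from the steel catch tray into the wooden tote, standing one upright in each compartment and hefting each on the way to feel its weight. When all three stand in the tote and you have let go of them, take the heaviest out again and hold it up, upright, its underside at least 15 cm above the bench; finish while still holding it there, with the other two standing in the tote. Leave the other things on the bench and in the tray where they are.

Things in the scene. Friction and masses are not known exactly. Their poses are not given: they have to be found in the camera images.
- tin_a: closed round metal tin with a deep slip lid, one of three that look exactly alike: diameter 52 mm (lid, upper half; body below it 50 mm), 75 mm tall, origin at the centre of its underside, z up. Filled; weighs 0.2 to 0.9 kg, the contents do not move inside. One of the three is at least 0.25 kg heavier than each of the others; neither look nor place tells which, only lifting. At the start it stands upright in the catch tray, centres at least 85 mm apart
- tin_b: closed round metal tin with a deep slip lid, one of three that look exactly alike: diameter 52 mm (lid, upper half; body below it 50 mm), 75 mm tall, origin at the centre of its underside, z up. Filled; weighs 0.2 to 0.9 kg, the contents do not move inside. One of the three is at least 0.25 kg heavier than each of the others; neither look nor place tells which, only lifting. At the start it stands upright in the catch tray, centres at least 85 mm apart
- tin_c: closed round metal tin with a deep slip lid, one of three that look exactly alike: diameter 52 mm (lid, upper half; body below it 50 mm), 75 mm tall, origin at the centre of its underside, z up. Filled; weighs 0.2 to 0.9 kg, the contents do not move inside. One of the three is at least 0.25 kg heavier than each of the others; neither look nor place tells which, only lifting. At the start it stands upright in the catch tray, centres at least 85 mm apart
- catch_tray: flat open tray of dark sheet steel, fixed to the bench on the left, 240 (x) x 220 (y) x 26 mm high with small handles on its x ends; walls 4 mm, inner floor 4 mm above the bench; origin at the centre of its underside
- tote: low open wooden tote, fixed to the bench on the right, 270 (its x) x 105 (its y) x 45 mm high, with small handles on its x ends; walls and floor 9 mm thick; two cross walls of the same height divide it into three equal compartments in a row along its x, centres at x = -87, 0 and +87 mm of its own frame, each about 78 x 87 mm inside; inner floor 9 mm above the bench; origin at the centre of its underside, z up
- bolt: rusty bolt with nut, 16 x 82 x 16 mm, lying in the catch tray beside the tins; stays there. Origin at its underside
- padlock: old padlock, 80 x 52 x 16 mm, lying flat at the back of the bench; not part of the job. Origin at its underside
- oil_can: oil can with a thin spout, 76 mm wide, 166 mm tall, to the right of the tote; not part of the job. Origin at its underside
- lantern: lantern with bail, 128 x 182 x 254 mm, at the back on the left; not part of the job. Origin at its underside
Not all that is in view belongs to the job. What is shaped like the tin_b but blue or green is not meant.

How it is judged:
On the way:
1. all three tins stand upright in the tote, one to a compartment, let go (x of tin_a in the frame of tote between -0.125 and 0.125 m and y of tin_a in the frame of tote between -0.05 and 0.05 m and z of each of tin_a, tin_b, tin_c in the frame of tote below 0.016 m and angle between each of tin_a, tin_b, tin_c's own z axis and vertical below 0.12 rad and contact force between the fingers and tin_a below 0.3 N and linear speed of each of tin_a, tin_b, tin_c below 0.03 m/s and x of tin_b in the frame of tote between -0.125 and 0.125 m and y of tin_b in the frame of tote between -0.05 and 0.05 m and contact force between the fingers and tin_b below 0.3 N and x of tin_c in the frame of tote between -0.125 and 0.125 m and y of tin_c in the frame of tote between -0.05 and 0.05 m and contact force between the fingers and tin_c below 0.3 N), for 0.2 s.
At the end, for the whole second after the job is handed in: One tin is held still in the fingers, upright within 17 degrees, underside over 145 mm above the bench, touching nothing else; the other two stand upright on the tote floor, at rest, not touched by the fingers, each weighing under 5 N there, so that the held one is the heaviest (((height (world z) of tin_a above 0.145 m and angle between tin_a's own z axis and vertical below 0.3 rad and contact force between the fingers and tin_a above 1 N and linear speed of tin_a below 0.05 m/s and contact force between tin_a and tote below 0.1 N and contact force between tin_a and catch_tray below 0.1 N and (x of tin_b in the frame of tote between -0.125 and 0.125 m and y of tin_b in the frame of tote between -0.05 and 0.05 m and z of tin_b in the frame of tote below 0.016 m and angle between tin_b's own z axis and vertical below 0.12 rad and contact force between the fingers and tin_b below 0.3 N and linear speed of tin_b below 0.03 m/s) and contact force between each of tin_b, tin_c and tote below 5 N and contact force between tin_a and tin_b below 0.1 N and (x of tin_c in the frame of tote between -0.125 and 0.125 m and y of tin_c in the frame of tote between -0.05 and 0.05 m and z of tin_c in the frame of tote below 0.016 m and angle between tin_c's own z axis and vertical below 0.12 rad and contact force between the fingers and tin_c below 0.3 N and linear speed of tin_c below 0.03 m/s) and contact force between tin_a and tin_c below 0.1 N) or (height (world z) of tin_b above 0.145 m and angle between tin_b's own z axis and vertical below 0.3 rad and contact force between the fingers and tin_b above 1 N and linear speed of tin_b below 0.05 m/s and contact force between tin_b and tote below 0.1 N and contact force between tin_b and catch_tray below 0.1 N and (x of tin_a in the frame of tote between -0.125 and 0.125 m and y of tin_a in the frame of tote between -0.05 and 0.05 m and z of tin_a in the frame of tote below 0.016 m and angle between tin_a's own z axis and vertical below 0.12 rad and contact force between the fingers and tin_a below 0.3 N and linear speed of tin_a below 0.03 m/s) and contact force between each of tin_a, tin_c and tote below 5 N and contact force between tin_b and tin_a below 0.1 N and (x of tin_c in the frame of tote between -0.125 and 0.125 m and y of tin_c in the frame of tote between -0.05 and 0.05 m and z of tin_c in the frame of tote below 0.016 m and angle between tin_c's own z axis and vertical below 0.12 rad and contact force between the fingers and tin_c below 0.3 N and linear speed of tin_c below 0.03 m/s) and contact force between tin_b and tin_c below 0.1 N) or (height (world z) of tin_c above 0.145 m and angle between tin_c's own z axis and vertical below 0.3 rad and contact force between the fingers and tin_c above 1 N and linear speed of tin_c below 0.05 m/s and contact force between tin_c and tote below 0.1 N and contact force between tin_c and catch_tray below 0.1 N and (x of tin_a in the frame of tote between -0.125 and 0.125 m and y of tin_a in the frame of tote between -0.05 and 0.05 m and z of tin_a in the frame of tote below 0.016 m and angle between tin_a's own z axis and vertical below 0.12 rad and contact force between the fingers and tin_a below 0.3 N and linear speed of tin_a below 0.03 m/s) and contact force between each of tin_a, tin_b and tote below 5 N and contact force between tin_c and tin_a below 0.1 N and (x of tin_b in the frame of tote between -0.125 and 0.125 m and y of tin_b in the frame of tote between -0.05 and 0.05 m and z of tin_b in the frame of tote below 0.016 m and angle between tin_b's own z axis and vertical below 0.12 rad and contact force between the fingers and tin_b below 0.3 N and linear speed of tin_b below 0.03 m/s) and contact force between tin_c and tin_b below 0.1 N))); the arm keeps its last pose, push and grip.
It fails at once if a thing that is not part of the job is moved by more than 30 mm (distance of any of bolt, padlock, oil_can, lantern from where it was at the start of the episode above 0.03 m).
It also fails if it takes over 72 s, if anything falls off the work surface, if the arm or the gripper's body presses on something with over 40 N, if the wrist force passes 120 N, or if a joint passes its speed limit or range.

## Working session

There is one attempt and no reset: what is moved stays moved. The work goes in short steps, Python scripts to look and compute and a tool call to move; the robot and the scene stay as the last step left them, time stands still between calls to the robot, and variables do not carry over. Pictures are saved under pics/ and viewed, at most 10 in all, crops included, and the job is handed in when it is done.

Besides the shell and the picture viewer there is one more tool, called after "Request:" in YAML: its name, and indented under it one key for each argument. send_rows: Moves the arm, as the interface text tells. Its arguments: {"type":"object","properties":{"moves":{"type":"array"},"hand":{"type":"number"},"force":{"type":"number"}},"required":["moves"]}

```bash
mkdir -p pics
python3 - <<'E'
from rig import bot
import cv2,numpy as np
s=bot.sense();print(s)
for n in("top","side"):
    im=bot.capture(n);cv2.imwrite(f"pics/{n}0.png",im)
    i=bot.camera_info(n);print(n,np.round(i["camera_matrix"],1).tolist(),np.round(i["T"],3).tolist(),[k for k in i])
    for t in("tin_a","tote","bolt","catch_tray"):
        print(t,[(round(d["conf"],2),np.round(d["xy"],1).tolist(),int(d["mask"].sum())) for d in bot.outline_of(n,t)])
E
```

```text
{'clock': 0.0, 'joint_pos': array([ 1.02872102e+00,  1.81535515e-01,  1.60799966e+00, -7.78880514e-06,
        1.35380443e+00, -2.06277590e-01]), 'joint_vel': array([-0.00151189, -0.00184811, -0.00011866, -0.00017632,  0.00097516,
       -0.0009122 ]), 'effort': array([ 1.07255892e-03, -4.33880067e+01, -3.41849577e+01,  7.03109661e-02,
        3.85353633e-02, -1.49143211e-04]), 'ee_pos': array([0.18922315, 0.54252011, 0.30181719]), 'ee_rot': array([-3.13988118e+00, -3.50365582e-04,  2.80579632e+00]), 'contact_force': array([ 0.25504594,  0.37948212, -0.13911256]), 'torque': array([-0.01939279,  0.013562  ,  0.01147132]), 'finger_force': 0.0, 'width': 0.08813369588452327}
top [[483.3, 0.0, 315.6], [0.0, 483.3, 199.9], [0.0, 0.0, 1.0]] [[0.002, 0.992, -0.129, 0.388], [-1.0, 0.002, -0.002, 0.056], [-0.002, 0.129, 0.992, 1.395], [0.0, 0.0, 0.0, 1.0]] ['camera_matrix', 'T']
tin_a [(0.75, [238.5, 221.3], 352), (0.75, [427.7, 176.0], 386), (0.65, [280.0, 243.2], 339), (0.65, [244.0, 155.3], 394), (0.54, [272.2, 202.0], 320), (0.5, [380.0, 220.2], 4058)]
tote [(0.86, [378.9, 220.6], 3874)]
bolt [(0.42, [236.4, 194.6], 119)]
catch_tray [(0.74, [257.2, 225.7], 5620)]
side [[472.9, 0.0, 314.9], [0.0, 472.9, 198.6], [0.0, 0.0, 1.0]] [[-0.884, 0.312, -0.347, -0.025], [-0.466, -0.571, 0.675, 1.248], [0.012, 0.759, 0.651, 1.189], [0.0, 0.0, 0.0, 1.0]] ['camera_matrix', 'T']
tin_a [(0.78, [306.7, 244.5], 339), (0.73, [262.4, 224.3], 326), (0.63, [338.0, 230.9], 377), (0.57, [339.3, 151.2], 219), (0.52, [308.7, 219.3], 305)]
tote [(0.69, [335.8, 178.9], 870), (0.23, [307.5, 243.1], 356)]
bolt []
catch_tray [(0.83, [319.5, 244.3], 2512)]
```

View pics/top0.png

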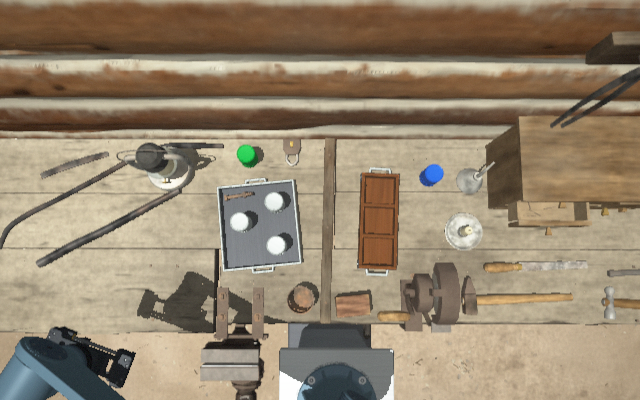

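View pics/side0.png

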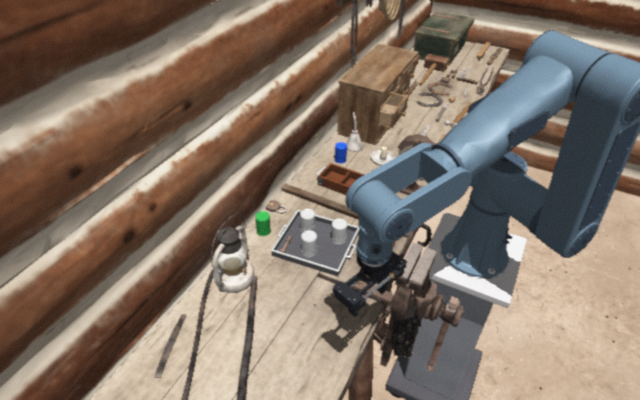

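```bash
cat > h.py <<'E'
from rig import bot
import cv2,numpy as np
def ray(n,uv,z):
    i=bot.camera_info(n);K=i["camera_matrix"];T=i["T"]
    p=np.linalg.inv(K)@np.array([uv[0],uv[1],1.]);d=T[:3,:3]@np.array([p[0],-p[1],-p[2]])
    return T[:3,3]+d*(z-T[2,3])/d[2]
E
python3 - <<'E'
from h import *
im=bot.capture("top")
g=(im.min(2)>175).astype(np.uint8); g[:, :222]=0;g[:,296:]=0;g[:192]=0;g[262:]=0
n,l,st,c=cv2.connectedComponentsWithStats(g)
for k in range(1,n):
    if st[k,4]>60: print("tin",st[k].tolist(),np.round(c[k],1),np.round(ray("top",c[k],.079),3))
for t,z in(("tote",.045),("bolt",.01)):
  for d in bot.outline_of("top",t)[:1]:
    r=cv2.minAreaRect(np.argwhere(d["mask"])[:,::-1].astype(np.float32));b=cv2.boxPoints(r)
    print(t,np.round(ray("top",r[0],z),3),[np.round(ray("top",p,z)[:2],3).tolist() for p in b])
for d in bot.outline_of("top","tin_a"):
    if d["mask"].sum()<500: print(np.round(d["xy"]),np.round(ray("top",d["xy"],.06),3))
E
```

```text
tin [265, 192, 18, 18, 251] [273.2 200.9] [0.556 0.176 0.079]
tin [230, 213, 18, 18, 259] [238.6 221.3] [0.499 0.269 0.079]
tin [267, 236, 18, 19, 266] [275.5 244.9] [0.435 0.168 0.079]
tote [ 0.504 -0.115  0.045] [[0.356, -0.053], [0.659, -0.063], [0.657, -0.179], [0.354, -0.165]]
bolt [0.581 0.287 0.01 ] [[0.581, 0.325], [0.594, 0.25], [0.581, 0.248], [0.569, 0.323]]
[244. 154.] [0.693 0.26  0.06 ]
[428. 176.] [ 0.629 -0.255  0.06 ]
[275. 242.] [0.443 0.171 0.06 ]
[273. 200.] [0.56  0.178 0.06 ]
[238. 219.] [0.507 0.275 0.06 ]
```

Request:
send_rows:
  moves:
    - [44,-39,0,0.048]
    - [44,-39,0,0.048]
    - [44,-39,0,0.048]
    - [44,-39,0,0.048]
    - [44,-39,0,0.048]
    - [44,-39,0,0.048]
    - [44,-39,0,0.048]
    - [0,0,0,0]
    - [0,0,0,0]
  hand: 1

```text
clock: 1.82
ee_pos: [0.4972, 0.2699, 0.3025]
ee_rot: [3.141, -0.001, 3.141]
contact_force: [-0.1, 0.5, 0.5]
width: 0.0879
finger_force: 0.0
```

Run:
```python
from h import *
s=bot.sense();print(s["clock"],s["ee_pos"],s["ee_rot"],s["joint_pos"])
im=bot.capture("wrist");cv2.imwrite("pics/w1.png",im)
i=bot.camera_info("wrist");print(np.round(i["camera_matrix"],1).tolist(),np.round(i["T"],3).tolist())
for d in bot.outline_of("wrist","tin_a"):
    print(d["conf"],np.round(d["xy"]),d["mask"].sum(),np.round(ray("wrist",d["xy"],.06),3))
```

```text
1.825 [0.49716201 0.2699377  0.30248724] [ 3.14135824e+00 -8.34519647e-04  3.14066332e+00] [ 2.87447272e-01  1.60762050e-01  1.63059315e+00  4.73464897e-04
  1.35097087e+00 -1.28252304e+00]
[[355.0, 0.0, 314.0], [0.0, 355.0, 195.0], [0.0, 0.0, 1.0]] [[-0.002, -0.962, -0.274, 0.426], [1.0, -0.002, -0.001, 0.27], [0.001, -0.274, 0.962, 0.384], [0.0, 0.0, 0.0, 1.0]]
0.72 [224. 222.] 2779 [0.546 0.184 0.06 ]
0.66 [198. 104.] 3890 [0.435 0.168 0.06 ]
```

View pics/w1.png

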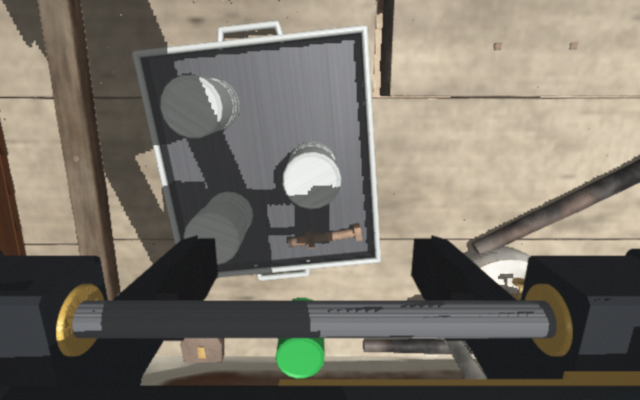

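Run:
```python
from h import *
for uv in((193,107),(312,181),(214,237)): print(np.round(ray("wrist",uv,.079),4))
```

```text
[0.437  0.1693 0.079 ]
[0.5002 0.2687 0.079 ]
[0.5537 0.1781 0.079 ]
```

Request:
send_rows:
  moves:
    - [3,-1,-50,0]
    - [0,0,-50,0]
    - [0,0,-50,0]
    - [0,0,-30,0]
    - [0,0,-17,0]
    - [0,0,0,0]
  hand: 1

```text
clock: 2.68
ee_pos: [0.4995, 0.2695, 0.1051]
ee_rot: [-3.141, -0.002, -3.14]
contact_force: [0.3, 0.6, 0.8]
width: 0.088
finger_force: 0.0
```

Request:
send_rows:
  moves:
    - [0,0,0,0]
    - [0,0,0,0]
    - [0,0,0,0]
    - [0,0,0,0]
  hand: 0
  force: 40

```text
clock: 3.18
ee_pos: [0.5008, 0.2685, 0.1063]
ee_rot: [-3.141, 0.001, -3.141]
contact_force: [-1.0, -3.8, 2.3]
width: 0.0506
finger_force: 40.4
```

Request:
send_rows:
  moves:
    - [0,0,20,0]
    - [0,0,40,0]
    - [0,0,40,0]
    - [0,0,0,0]
    - [0,0,0,0]
    - [0,0,0,0]
    - [0,0,0,0]

```text
clock: 4.05
ee_pos: [0.4996, 0.2687, 0.204]
ee_rot: [-3.141, -0.003, -3.141]
contact_force: [0.8, 1.4, -8.0]
width: 0.0503
finger_force: 40.0
```

Run:
```python
from h import *
s=bot.sense();print(s["contact_force"],s["torque"],s["effort"])
im=bot.capture("wrist");cv2.imwrite("pics/w2.png",im)
```

```text
[ 0.75409838  1.43663329 -8.01098408] [ 0.03385718  0.03851341 -0.05958148] [ 2.75756966e-02 -4.88256240e+01 -3.40581036e+01  7.85418466e-03
  1.06805353e-01 -1.11953536e-04]
```

View pics/w2.png

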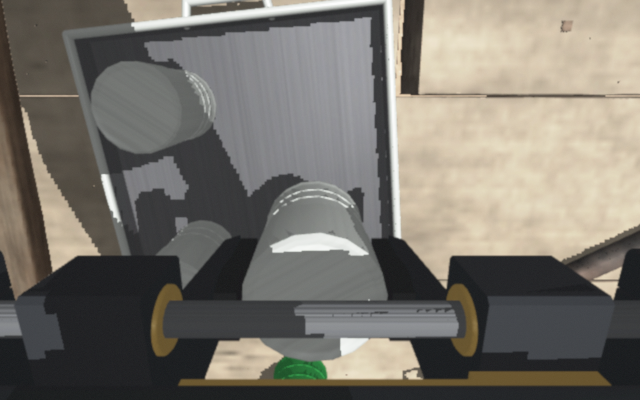

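Request:
send_rows:
  moves:
    - [0,-30,0,0]
    - [0,-55,0,0]
    - [0,-55,0,0]
    - [0,-55,0,-0.01]
    - [0,-55,0,-0.01]
    - [2,-55,0,-0.01]
    - [2,-50,0,-0.01]
    - [0,-29,0,0]
    - [0,0,0,0]
    - [0,0,0,0]

```text
clock: 5.35
ee_pos: [0.5042, -0.1147, 0.2053]
ee_rot: [3.141, -0.001, 3.101]
contact_force: [-0.6, -0.2, -8.4]
width: 0.0501
finger_force: 40.0
```

Run:
```python
from h import *
s=bot.sense();print(s["ee_pos"],s["contact_force"])
im=bot.capture("wrist")
i=bot.camera_info("wrist");K=i["camera_matrix"];T=i["T"]
L=np.array([[-.135,-.0525],[.135,-.0525],[.135,.0525],[-.135,.0525]])
L2=[(-.0435,-.05),(-.0435,.05),(.0435,.05),(.0435,-.05)]
c,a=np.array([.504,-.115]),-.04
def px(p,z=.045):
    w=np.array([c[0]+np.cos(a)*p[0]-np.sin(a)*p[1],c[1]+np.sin(a)*p[0]+np.cos(a)*p[1],z])
    q=T[:3,:3].T@(w-T[:3,3]);q=K@np.array([q[0],-q[1],-q[2]]);return tuple(int(v) for v in q[:2]/q[2])
P=[px(p) for p in L]
for k in range(4): cv2.line(im,P[k],P[(k+1)%4],(0,255,0),1)
cv2.line(im,px(L2[0]),px(L2[1]),(255,255,0),1);cv2.line(im,px(L2[2]),px(L2[3]),(255,255,0),1)
cv2.imwrite("pics/w3.png",im)
```

```text
[ 0.50417306 -0.1147139   0.20525287] [-0.63585833 -0.19838914 -8.37373926]
```

View pics/w3.png

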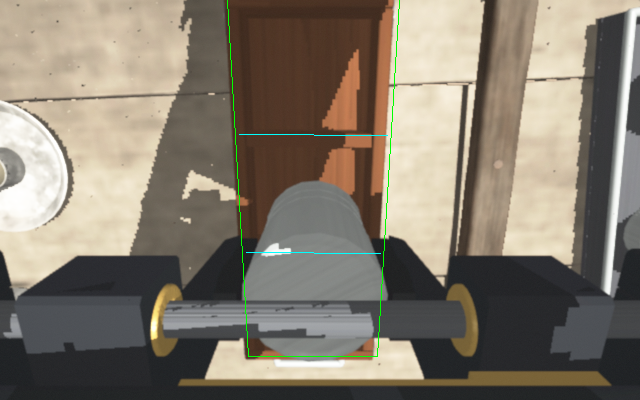

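Request:
send_rows:
  moves:
    - [0,0,-40,0]
    - [0,0,-30,0]
    - [0,0,-15,0]
    - [0,0,-8,0]
    - [0,0,0,0]
    - [0,0,0,0]

```text
clock: 6.15
ee_pos: [0.5053, -0.1154, 0.1138]
ee_rot: [-3.141, 0.002, 3.102]
contact_force: [0.2, -0.1, -7.0]
width: 0.0501
finger_force: 40.0
```

Request:
send_rows:
  moves:
    - [0,0,-1.5,0]
    - [0,0,-1.5,0]
    - [0,0,0,0]
    - [0,0,0,0]

```text
clock: 6.65
ee_pos: [0.5051, -0.1155, 0.1113]
ee_rot: [-3.141, 0.001, 3.102]
contact_force: [-4.6, 1.3, 5.5]
width: 0.0503
finger_force: 40.0
```

Touching the floor. Release, rise, head to tin C at (.436, .169).

Request:
send_rows:
  moves:
    - [0,0,0,0]
    - [0,0,0,0]
    - [0,0,0,0]
    - [0,0,0,0]
  hand: 1

```text
clock: 7.15
ee_pos: [0.5046, -0.1152, 0.1098]
ee_rot: [-3.141, 0.0, 3.102]
contact_force: [-0.5, 0.2, -0.4]
width: 0.087
finger_force: 0.0
```

Request:
send_rows:
  moves:
    - [0,0,45,0]
    - [0,0,45,0]
    - [-10,40,0,0.01]
    - [-10,50,0,0.01]
    - [-10,50,0,0.01]
    - [-10,50,0,0.01]
    - [-10,50,0,0]
    - [-19,44,0,0]
    - [0,0,0,0]
    - [0,0,-45,0]
    - [0,0,-45,0]
    - [0,0,0,0]

```text
clock: 8.65
ee_pos: [0.4332, 0.1678, 0.1069]
ee_rot: [-3.14, -0.008, 3.141]
contact_force: [0.4, -0.0, 0.6]
width: 0.088
finger_force: 0.0
```

Request:
send_rows:
  moves:
    - [1,0,-2,0]
    - [0,0,0,0]
    - [0,0,0,0]

```text
clock: 9.02
ee_pos: [0.4375, 0.1689, 0.1091]
ee_rot: [3.141, 0.003, -3.141]
contact_force: [0.8, 0.3, 0.2]
width: 0.0882
finger_force: 0.0
```

Request:
send_rows:
  moves:
    - [0,0,0,0]
    - [0,0,0,0]
    - [0,0,0,0]
    - [0,0,0,0]
  hand: 0
  force: 40

```text
clock: 9.52
ee_pos: [0.4365, 0.1688, 0.1077]
ee_rot: [-3.141, -0.0, -3.141]
contact_force: [-0.1, -0.5, 0.3]
width: 0.0504
finger_force: 40.2
```

Request:
send_rows:
  moves:
    - [0,0,20,0]
    - [0,0,40,0]
    - [0,0,40,0]
    - [0,0,0,0]
    - [0,0,0,0]
    - [0,0,0,0]
    - [0,0,0,0]
    - [0,0,0,0]

```text
clock: 10.52
ee_pos: [0.4362, 0.1688, 0.207]
ee_rot: [-3.141, -0.001, -3.141]
contact_force: [0.4, 0.1, -2.1]
width: 0.0503
finger_force: 40.0
```

Request:
send_rows:
  moves:
    - [-2,-30,0,0]
    - [-3,-50,0,-0.01]
    - [-3,-50,0,-0.01]
    - [-3,-50,0,-0.01]
    - [-3,-50,0,-0.01]
    - [-3,-50,0,0]
    - [0,0,0,0]
    - [0,0,-40,0]
    - [0,0,-30,0]
    - [0,0,-15,0]
    - [0,0,-6,0]
    - [0,0,0,0]

```text
clock: 12.02
ee_pos: [0.4198, -0.111, 0.117]
ee_rot: [-3.141, 0.0, 3.102]
contact_force: [0.4, 0.6, -2.5]
width: 0.0503
finger_force: 40.0
```

Request:
send_rows:
  moves:
    - [0,0,-1.5,0]
    - [0,0,-1.5,0]
    - [0,0,0,0]
    - [0,0,0,0]

```text
clock: 12.52
ee_pos: [0.4196, -0.1112, 0.1139]
ee_rot: [-3.141, 0.0, 3.102]
contact_force: [-0.1, -0.1, -2.9]
width: 0.0503
finger_force: 40.0
```

Request:
send_rows:
  moves:
    - [0,0,-1.5,0]
    - [0,0,0,0]
    - [0,0,0,0]

```text
clock: 12.9
ee_pos: [0.4197, -0.1112, 0.1127]
ee_rot: [-3.141, 0.0, 3.102]
contact_force: [-2.1, 0.6, 4.7]
width: 0.0505
finger_force: 40.0
```

Request:
send_rows:
  moves:
    - [0,0,0,0]
    - [0,0,0,0]
    - [0,0,0,0]
    - [0,0,0,0]
  hand: 1

```text
clock: 13.4
ee_pos: [0.4195, -0.1111, 0.1122]
ee_rot: [-3.142, -0.0, 3.102]
contact_force: [-1.3, 0.2, 0.1]
width: 0.0873
finger_force: 0.0
```

Request:
send_rows:
  moves:
    - [0,0,45,0]
    - [0,0,45,0]
    - [22,48,0,0.01]
    - [23,48,0,0.01]
    - [23,48,0,0.01]
    - [23,48,0,0.01]
    - [23,48,0,0]
    - [22,48,0,0]
    - [0,0,0,0]
    - [0,0,-45,0]
    - [0,0,-50,0]
    - [0,0,0,0]

```text
clock: 14.9
ee_pos: [0.5518, 0.1757, 0.1032]
ee_rot: [-3.14, -0.01, 3.141]
contact_force: [0.0, 0.2, 0.2]
width: 0.0885
finger_force: 0.0
```

Request:
send_rows:
  moves:
    - [0,0,0,0]
    - [0,0,0,0]

```text
clock: 15.15
ee_pos: [0.5571, 0.1768, 0.1099]
ee_rot: [3.141, 0.004, 3.142]
contact_force: [-0.3, 0.3, 0.3]
width: 0.0881
finger_force: 0.0
```

Request:
send_rows:
  moves:
    - [0,0,0,0]
    - [0,0,0,0]
    - [0,0,0,0]
    - [0,0,0,0]
  hand: 0
  force: 40

```text
clock: 15.65
ee_pos: [0.5556, 0.1765, 0.1074]
ee_rot: [-3.141, 0.0, -3.141]
contact_force: [-0.7, -0.1, -0.1]
width: 0.0503
finger_force: 37.0
```

Request:
send_rows:
  moves:
    - [0,0,20,0]
    - [0,0,40,0]
    - [0,0,40,0]
    - [0,0,0,0]
    - [0,0,0,0]
    - [0,0,0,0]
    - [0,0,0,0]
    - [0,0,0,0]

```text
clock: 16.65
ee_pos: [0.5551, 0.1769, 0.2064]
ee_rot: [-3.141, -0.001, -3.141]
contact_force: [-0.2, 0.3, -2.6]
width: 0.0502
finger_force: 40.0
```

Request:
send_rows:
  moves:
    - [3,-35,0,0]
    - [7,-52,0,-0.01]
    - [7,-52,0,-0.01]
    - [7,-52,0,-0.01]
    - [7,-52,0,-0.01]
    - [6,-52,0,0]
    - [0,0,0,0]
    - [0,0,-40,0]
    - [0,0,-30,0]
    - [0,0,-15,0]
    - [0,0,-6,0]
    - [0,0,0,0]

```text
clock: 18.15
ee_pos: [0.5929, -0.1179, 0.1167]
ee_rot: [-3.141, 0.001, 3.102]
contact_force: [0.3, 0.2, -2.2]
width: 0.0502
finger_force: 40.0
```

Request:
send_rows:
  moves:
    - [0,0,-1.5,0]
    - [0,0,-1.5,0]
    - [0,0,0,0]
    - [0,0,0,0]

```text
clock: 18.65
ee_pos: [0.5925, -0.1182, 0.1134]
ee_rot: [-3.141, 0.0, 3.102]
contact_force: [-0.1, -0.5, -3.4]
width: 0.0505
finger_force: 40.0
```

Request:
send_rows:
  moves:
    - [0,0,-1.5,0]
    - [0,0,0,0]
    - [0,0,0,0]

```text
clock: 19.02
ee_pos: [0.5928, -0.1182, 0.1124]
ee_rot: [-3.141, 0.001, 3.102]
contact_force: [-1.5, 0.1, 6.2]
width: 0.0504
finger_force: 40.0
```

Request:
send_rows:
  moves:
    - [0,0,0,0]
    - [0,0,0,0]
    - [0,0,0,0]
    - [0,0,0,0]
  hand: 1

```text
clock: 19.52
ee_pos: [0.5924, -0.1181, 0.1116]
ee_rot: [3.142, -0.0, 3.102]
contact_force: [-0.1, 0.7, -0.6]
width: 0.0872
finger_force: 0.0
```

Request:
send_rows:
  moves:
    - [0,0,45,0]
    - [0,0,45,0]
    - [-44,1,0,0]
    - [-44,2,0,0]
    - [0,0,45,0]
    - [0,0,45,0]
    - [0,0,0,0]
    - [0,0,0,0]

```text
clock: 20.52
ee_pos: [0.5042, -0.115, 0.2913]
ee_rot: [3.141, -0.0, 3.102]
contact_force: [0.6, 0.1, -0.4]
width: 0.0882
finger_force: 0.0
```

Run:
```python
from h import *
print(bot.sense()["ee_pos"])
w=bot.capture("wrist");t=bot.capture("top")
cv2.imwrite("pics/w4.png",np.hstack([cv2.resize(w,(480,300)),cv2.resize(t[140:290,200:480],(320,171)) if 0 else cv2.resize(t[150:290,320:460],(300,300))]))
```

```text
[ 0.50423213 -0.11498706  0.2912635 ]
```

View pics/w4.png

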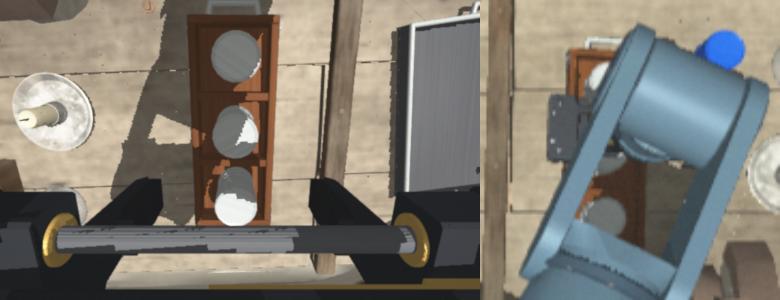

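The wrist half shows all three tins upright, one per compartment (about (236,56), (236,131), (236,197)). The heavy one is in the middle, right below the tool, so I take it out.

Request:
send_rows:
  moves:
    - [0,0,-50,0]
    - [0,0,-50,0]
    - [0,0,-50,0]
    - [0,0,-30,0]
    - [0,0,0,0]
    - [0,0,0,0]

```text
clock: 21.38
ee_pos: [0.5036, -0.1147, 0.1104]
ee_rot: [3.141, -0.002, 3.102]
contact_force: [-0.0, 0.1, -0.3]
width: 0.0882
finger_force: 0.0
```

Request:
send_rows:
  moves:
    - [0,0,0,0]
    - [0,0,0,0]
    - [0,0,0,0]
    - [0,0,0,0]
  hand: 0
  force: 40

```text
clock: 21.88
ee_pos: [0.5045, -0.1153, 0.1118]
ee_rot: [-3.141, 0.0, 3.102]
contact_force: [-0.3, -1.9, -2.4]
width: 0.0507
finger_force: 40.4
```

Request:
send_rows:
  moves:
    - [0,0,15,0]
    - [0,0,40,0]
    - [0,0,50,0]
    - [0,0,50,0]
    - [0,0,25,0]
    - [0,0,0,0]
    - [0,0,0,0]
    - [0,0,0,0]
    - [0,0,0,0]
    - [0,0,0,0]

```text
clock: 23.12
ee_pos: [0.5043, -0.115, 0.291]
ee_rot: [3.141, -0.001, 3.102]
contact_force: [0.5, 0.2, -8.1]
width: 0.0503
finger_force: 40.0
```

Run:
```python
from h import *
print(bot.sense())
cv2.imwrite("pics/w5.png",bot.capture("wrist"))
```

```text
{'clock': 23.125, 'joint_pos': array([-4.54048958e-01,  6.28788645e-02,  1.76230935e+00,  6.91867149e-06,
        1.31766997e+00, -1.98497646e+00]), 'joint_vel': array([ 8.30249831e-05, -4.56151526e-03, -7.40671629e-03,  7.74282686e-04,
       -3.40530075e-04, -8.22299999e-04]), 'effort': array([ 5.11611332e-03, -4.05005980e+01, -3.70668018e+01, -4.17986617e-02,
        7.60337524e-02, -1.71488125e-05]), 'ee_pos': array([ 0.50428559, -0.11503774,  0.29103442]), 'ee_rot': array([ 3.14107723e+00, -1.15582786e-03,  3.10172239e+00]), 'contact_force': array([ 0.46072126,  0.21317552, -8.13668579]), 'torque': array([-0.00466134, -0.04183057, -0.01387448]), 'finger_force': 40.040280246175826, 'width': 0.050341587953538484}
```

View pics/w5.png

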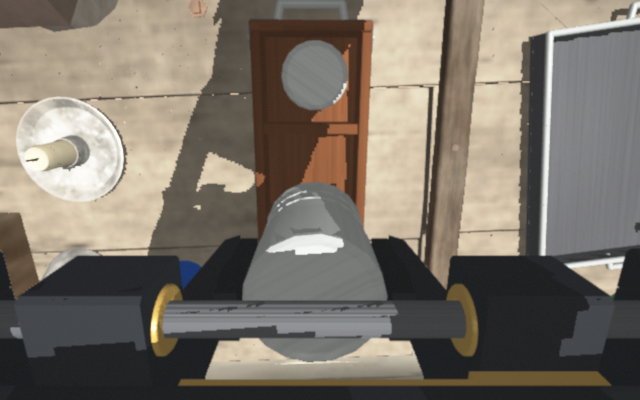

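The picture shows the heavy tin held upright at (315,270), its underside at about 188 mm. The near tin is standing at (314,75).

```bash
python3 -c "
from rig import bot
print(bot.job_done())"
```

```text
the job is handed in; nothing more can be done
None
```

I handed the job in at about 23 s: all three tins stood one to a compartment and let go, and the arm is now holding up the heaviest (about 8 N, the others 2–3 N) with its underside about 19 cm above the bench; the hand-in call returned no verdict.

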